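# Fill the ink caddy and stack the emptied tray

## Task

Gather the three round ink bottles that are out, two on the desk and one in a grey tray, into the free holes of the wooden caddy, one to a hole, kept upright throughout and standing on the floor of their holes. Once the caddy is full, stack the emptied tray squarely on top of the other empty tray. The ink bottle already in the caddy stays there, and the glue stick and the rectangular bottle are not ink: leave them standing where they are.

Things in the scene. Friction and masses are not known exactly. Their poses are not given: they have to be found in the camera images.
- caddy: The caddy: a dark wooden block 122 x 122 mm, 24 mm tall, fixed to the desk, with four round holes 43 mm in diameter and 18 mm deep (hole floor 6 mm above the underside), centres at own x, y = +-29 mm. One hole already holds an ink bottle at the start. Origin at the centre of its underside.
- tray: Loose square grey tray 114 x 114 mm, 20 mm tall, walls and floor 4 mm thick, 120 g. A rib 10 mm thick, its grip, runs along own x through the centre, flush with the rim. 12 mm stubs at own x = 0 on the two walls beside it part four pockets, centres at own x, y = +-29 mm. Origin: centre of underside. This one holds one ink bottle at the start.
- spare: Loose square grey tray 114 x 114 mm, 20 mm tall, walls and floor 4 mm thick, 120 g. A rib 10 mm thick, its grip, runs along own x through the centre, flush with the rim. 12 mm stubs at own x = 0 on the two walls beside it part four pockets, centres at own x, y = +-29 mm. Origin: centre of underside. This is the spare tray, empty from the start; it stays on the desk, underneath.
- ink_home: Ink refill bottle: white round body 26 mm in diameter and 48 mm tall, sloping shoulder to 53 mm, narrow black round cap 15 mm in diameter on top, 66 mm tall in all; about 40 g. Origin at the centre of its underside, z up along the bottle. This one already stands in a hole of the caddy.
- ink_tray: Ink refill bottle: white round body 26 mm in diameter and 48 mm tall, sloping shoulder to 53 mm, narrow black round cap 15 mm in diameter on top, 66 mm tall in all; about 40 g. Origin at the centre of its underside, z up along the bottle. This one stands in one pocket of the tray (underside 4 mm above the tray's).
- ink_a: Ink refill bottle: white round body 26 mm in diameter and 48 mm tall, sloping shoulder to 53 mm, narrow black round cap 15 mm in diameter on top, 66 mm tall in all; about 40 g. Origin at the centre of its underside, z up along the bottle. This one stands loose on the desk.
- ink_b: Ink refill bottle: white round body 26 mm in diameter and 48 mm tall, sloping shoulder to 53 mm, narrow black round cap 15 mm in diameter on top, 66 mm tall in all; about 40 g. Origin at the centre of its underside, z up along the bottle. This one stands loose on the desk.
- glue: Glue stick, does not belong in the caddy: a plain upright cylinder, white body 26 mm in diameter with a full-width black cap 27 mm in diameter, 66 mm tall, no shoulder. Stands on the desk; origin at the centre of its underside.
- flat: Correction-fluid bottle, does not belong in the caddy: white flat-sided rectangular body 22 x 38 mm (own x, y) and 48 mm tall, narrow black round cap 15 mm in diameter, 66 mm tall. Stands on the desk; origin at the centre of its underside.

How it is judged:
On the way, in this order (a step that is already met when the one before it is completed fails the run):
1. the caddy is full: all four ink bottles stand upright in its holes, and the tray is still where it was (not yet stacked) (z of ink_home in the frame of caddy between 0.003 and 0.011 m and angle between each of ink_home, ink_tray, ink_a, ink_b's own z axis and vertical below 0.12 rad and (x of ink_home in the frame of caddy between 0.019 and 0.039 m or x of ink_home in the frame of caddy between -0.039 and -0.019 m) and (y of ink_home in the frame of caddy between 0.019 and 0.039 m or y of ink_home in the frame of caddy between -0.039 and -0.019 m) and z of ink_tray in the frame of caddy between 0.003 and 0.011 m and (x of ink_tray in the frame of caddy between 0.019 and 0.039 m or x of ink_tray in the frame of caddy between -0.039 and -0.019 m) and (y of ink_tray in the frame of caddy between 0.019 and 0.039 m or y of ink_tray in the frame of caddy between -0.039 and -0.019 m) and z of ink_a in the frame of caddy between 0.003 and 0.011 m and (x of ink_a in the frame of caddy between 0.019 and 0.039 m or x of ink_a in the frame of caddy between -0.039 and -0.019 m) and (y of ink_a in the frame of caddy between 0.019 and 0.039 m or y of ink_a in the frame of caddy between -0.039 and -0.019 m) and z of ink_b in the frame of caddy between 0.003 and 0.011 m and (x of ink_b in the frame of caddy between 0.019 and 0.039 m or x of ink_b in the frame of caddy between -0.039 and -0.019 m) and (y of ink_b in the frame of caddy between 0.019 and 0.039 m or y of ink_b in the frame of caddy between -0.039 and -0.019 m) and distance of tray from where it was at the start of the episode below 0.06 m), for 0.2 s.
2. the emptied tray lies squarely on the spare tray (horizontal distance between tray and spare below 0.012 m and z of tray in the frame of spare between 0.017 and 0.023 m and angle between tray's own z axis and vertical below 0.05 rad and height (world z) of spare below 0.005 m and (angle between the x axis of tray and the x axis of spare, either way round below 0.14 rad or angle between the x axis of tray and the y axis of spare, either way round below 0.14 rad)), for 0.2 s.
At the end, for the whole second after the job is handed in: All four ink bottles upright on the floors of the caddy's holes, one to a hole (within 10 mm); the emptied tray flat on the spare tray on the desk, centres within 12 mm, sides parallel within 0.14 rad; glue stick and rectangular bottle upright within 25 mm of where they were; all at rest (all of step 2 and z of ink_home in the frame of caddy between 0.003 and 0.011 m and angle between each of ink_home, ink_tray, ink_a, ink_b, glue, flat's own z axis and vertical below 0.12 rad and (x of ink_home in the frame of caddy between 0.019 and 0.039 m or x of ink_home in the frame of caddy between -0.039 and -0.019 m) and (y of ink_home in the frame of caddy between 0.019 and 0.039 m or y of ink_home in the frame of caddy between -0.039 and -0.019 m) and z of ink_tray in the frame of caddy between 0.003 and 0.011 m and (x of ink_tray in the frame of caddy between 0.019 and 0.039 m or x of ink_tray in the frame of caddy between -0.039 and -0.019 m) and (y of ink_tray in the frame of caddy between 0.019 and 0.039 m or y of ink_tray in the frame of caddy between -0.039 and -0.019 m) and z of ink_a in the frame of caddy between 0.003 and 0.011 m and (x of ink_a in the frame of caddy between 0.019 and 0.039 m or x of ink_a in the frame of caddy between -0.039 and -0.019 m) and (y of ink_a in the frame of caddy between 0.019 and 0.039 m or y of ink_a in the frame of caddy between -0.039 and -0.019 m) and z of ink_b in the frame of caddy between 0.003 and 0.011 m and (x of ink_b in the frame of caddy between 0.019 and 0.039 m or x of ink_b in the frame of caddy between -0.039 and -0.019 m) and (y of ink_b in the frame of caddy between 0.019 and 0.039 m or y of ink_b in the frame of caddy between -0.039 and -0.019 m) and distance of each of glue, flat from where it was at the start of the episode below 0.025 m and linear speed of each of ink_home, ink_tray, ink_a, ink_b, glue, flat, tray, spare below 0.02 m/s); the robot touches nothing.
It fails at once if the ink bottle that was already in the caddy is lifted out of it (z of ink_home in the frame of caddy above 0.026 m).
It fails at once if an ink bottle is tipped by more than 0.7 rad (angle between any of ink_home, ink_tray, ink_a, ink_b's own z axis and vertical above 0.7 rad).
It fails at once if the glue stick or the rectangular bottle is moved more than 40 mm or tipped over (distance of any of glue, flat from where it was at the start of the episode above 0.04 m or angle between any of glue, flat's own z axis and vertical above 0.7 rad).
It also fails if it takes over 99 s, if anything falls off the work surface, if the arm or the gripper's body presses on something with over 40 N, if the wrist force passes 120 N, or if a joint passes its speed limit or range.

## Robot

A 6-joint arm with a two-finger parallel gripper is mounted at the origin on the work surface. World frame = base frame: x ahead of the robot, y to its left, z up, the work surface at z = 0. Lengths are in m, angles in rad, forces in N, time in s.
With the tool pointing down it reaches from about 0.25 to 0.725 m from the base axis. Payload 4 kg.
Tool frame: the origin (TCP) lies midway between the tips of the shut fingers; the grasp point (between the pads) lies 19 mm behind it; z points along the fingers, y is the line along which they close (so a half turn about z gives the same grasp; the last joint's range is limited). The gripper opens to 85 mm and grips with 20 to 120 N. Pads are 22 mm wide; open, the fingers measure 114 mm over their backs; the gripper's body (76 mm by 85 mm) begins 54 mm behind the grasp point. The pads swing forward as they close: fully open they stand 13 mm farther back than shut.
Start: joints at [-1.219, 0.241, 0.005, 1.335, 0, 1.571], TCP at [0.172, -0.469, 0.231] pointing down, gripper open.
Joint ranges: [-2.72, 2.72], [-1.05, 1.87], [-1.09, 1.28], [-1.99, 2.15], [-1.42, 1.44], [-3.14, 3.14]. Speed limits (rad/s): [2.79, 2.79, 3.14, 3.14, 3.14, 3.14].

## Interface

Orientations are given as a unit quaternion [x, y, z, w].
In Python, from workcell import get_obs, camera, job_done, silhouettes gives the robot as it stands. The module is installed in compiled form; this text tells all that it offers.
- The arm moves only by the tool drive_tool, never from a script. Its argument "increments" is a list of rows, each a list of 3 entries, a list of its own where there are three numbers: the shift along the world's x, y, z in mm, then the turn, a rotation vector about the world's x, y, z in degrees, then the opening, from 0 (shut) to 1 (fully open). A call has 1 to 8 rows; each row shifts and turns the commanded pose from where the row before left it; what a row does not reach is not made up. A row lasts 1/12 s, in which the tool goes at most 41.7 mm and 7.16 degrees, less where a joint would pass 70% of its speed; a pose out of reach is approached as far as the arm can. A call is refused whole if a number of a shift passes 41.7 or a number of a turn 7.16, either way. A call with a gripper value outside its range is refused whole. The fingers move at their own pace and stop on an object; the grip force is fixed at half the most. Time passes only in rows, so rows that do not move let the fingers close. It gives the time, the measured TCP pose, the force, the opening and the grip force at its end, in the units of the state.
- get_obs(): the state, without advancing time (a new reading comes with each control period).
- camera(name): name is "scene" or "top" or "wrist"; returns a dict with "image" (384x512x3 uint8, red, green, blue), "K" (3x3 intrinsics, pixels), "k1" (the pictures are not rectified: a ray, as slopes to the right and down, at radius r is drawn at 1 + k1 r^2 times it, then the intrinsics apply), "view" (4x4, takes a point from world to camera coordinates). Camera axes: x right, y down, z forward; pixel columns grow to the right and rows downward; lengths in m; the calibration is good to about 2 mm. A picture is of the moment at which its call begins. There is no depth.
- job_done(): hands the job in; it is judged then, once.
Trained networks look in a picture, given as the dict that the camera call returned (one of the last four; its "shot" number tells which), for a name from the list of things; names that differ only in an ending like _2 or _b are one class to them, and where a whole thing is asked for, a point or a joint stands for the part that bears it (a point fixed in the world has none). Each returns a list of dicts, best first, with "conf" (0 to 1); they miss things now and then, are a little off and sometimes report something else, mostly with a low value. They report only what shows in the picture. A call takes as long as a camera call.
- silhouettes(query, picture): "region" (384x512 bool, what is visible of it) and "bbox" ([left, top, right, bottom] in pixels, round what is visible of it).
The state is a dict: "clock": time; "joint_pos": joint angles; "joint_vel": joint speeds; "tau": joint torques, N m; "eef_pos": TCP position; "tool_rot": TCP orientation; "ft_force": force on the tool from outside, world axes, zero at the start; "ft_torque": the same for the moment, N m; "grip_width": finger opening in m; "grasp_force": force on a finger pad.
Only numpy, scipy, OpenCV 4.12 (cv2) and the standard library are available. Lean on these libraries where they do the work, as an engineer would, in place of code of your own. Each camera call takes 0.05 s, during which the arm holds its last target. There are 200 camera calls.

## Working session

There is one attempt and no reset: what is moved stays moved. The work goes in short steps, Python scripts to look and compute and a tool call to move; the robot and the scene stay as the last step left them, time stands still between calls to the robot, and variables do not carry over. Pictures are saved under pics/ and viewed, at most 14 in all, crops included, and the job is handed in when it is done.

Besides the shell and the picture viewer there is one more tool, called as name(argument=value, ...), one argument or row to a line, values as JSON. drive_tool: Moves the arm, as the interface text tells. Its arguments: {"type":"object","properties":{"increments":{"type":"array"}},"required":["increments"]}

```bash
mkdir -p pics; cat > h.py <<'E'
import numpy as np, cv2
from workcell import get_obs, camera, job_done, silhouettes
def project(c,P):
    P=np.atleast_2d(P); V=c["view"]; q=P@V[:3,:3].T+V[:3,3]
    s=q[:,:2]/q[:,2:]; r2=(s**2).sum(1,keepdims=True); s=s*(1+c["k1"]*r2)
    return s@c["K"][:2,:2].T+c["K"][:2,2]
def pix2plane(c,uv,z):
    uv=np.atleast_2d(np.array(uv,float)); d=(uv-c["K"][:2,2])@np.linalg.inv(c["K"][:2,:2]).T
    s=d.copy()
    for _ in range(20): s=d/(1+c["k1"]*(s**2).sum(1,keepdims=True))
    V=c["view"]; R=V[:3,:3]; o=-R.T@V[:3,3]
    w=np.c_[s,np.ones(len(s))]@R
    t=(z-o[2])/w[:,2]; return (o+w*t[:,None])[:,:2]
def save(c,n): cv2.imwrite(f"pics/{n}.png",cv2.cvtColor(c["image"],cv2.COLOR_RGB2BGR))
E
python3 - <<'E'
from h import *
for n in ("top","scene"):
    c=camera(n); save(c,n+"0")
    V=c["view"]; print(n,c["K"].tolist(),c["k1"],(-V[:3,:3].T@V[:3,3]).round(3))
    for q in ("caddy","tray","spare","ink_a","ink_home","glue","flat"):
        for d in silhouettes(q,c): print(q,round(d["conf"],2),d["bbox"],d["region"].sum())
print(get_obs())
E
```

```text
top [[378.42475035383296, 0.0, 257.2802656105763], [0.0, 378.42475035383296, 194.89069106543428], [0.0, 0.0, 1.0]] -0.09385534737340392 [0.39  0.021 0.893]
caddy 0.63 [348.5, 195.1, 422.7, 264.4] 2627
tray 0.86 [106.1, 198.7, 171.2, 265.8] 2164
spare 0.93 [232.2, 166.2, 290.7, 226.5] 2322
ink_a 0.7 [224.9, 250.5, 236.6, 263.2] 110
ink_a 0.52 [199.2, 147.8, 214.2, 163.1] 148
ink_home 0.75 [379.2, 204.5, 397.2, 223.7] 185
ink_home 0.7 [322.2, 145.8, 337.9, 166.9] 180
glue 0.74 [297.4, 256.6, 316.0, 265.5] 194
glue 0.61 [320.6, 147.6, 338.6, 168.2] 185
flat 0.47 [298.8, 255.3, 316.6, 265.3] 194
scene [[368.80472901419824, 0.0, 255.45688417266027], [0.0, 368.80472901419824, 190.72585814331944], [0.0, 0.0, 1.0]] -0.005054152654547293 [1.047 0.376 0.653]
tray 0.55 [339.3, 220.0, 409.7, 272.8] 2489
spare 0.67 [209.0, 185.3, 275.3, 239.5] 2115
ink_a 0.54 [258.7, 251.3, 270.0, 273.9] 253
ink_a 0.47 [294.4, 170.1, 307.7, 194.8] 245
ink_home 0.57 [158.0, 133.4, 172.0, 153.7] 176
glue 0.5 [157.1, 179.5, 173.5, 209.3] 290
flat 0.67 [240.9, 143.7, 256.9, 168.0] 315
flat 0.29 [339.8, 219.9, 413.2, 276.1] 2324
{'clock': 0.8, 'joint_pos': array([-1.21902655e+00,  2.40560198e-01,  5.02277753e-03,  1.33519412e+00,
        5.01164890e-05,  1.57074188e+00]), 'joint_vel': array([ 0.00017962, -0.00025643,  0.00108651, -0.00165058,  0.0006437 ,
        0.00064783]), 'tau': array([-6.91366058e-04, -3.72149920e+01,  2.52679789e+01,  8.39543591e-04,
       -5.52463939e-05,  5.88489300e-06]), 'eef_pos': array([ 0.17229876, -0.46938949,  0.23133508]), 'tool_rot': array([9.84567323e-01, 1.75006244e-01, 3.03390492e-05, 2.75096219e-05]), 'ft_force': array([-0.42792853, -0.19858366,  0.45853175]), 'ft_torque': array([-0.00205619,  0.00158912,  0.04519089]), 'grasp_force': 0.0, 'grip_width': 0.085610509358156}
```

View both.

```bash
python3 - <<'E'
import cv2
a=cv2.imread("pics/top0.png")[120:290,80:450]; cv2.imwrite("pics/top0c.png",cv2.resize(a,None,fx=2.16,fy=2.16,interpolation=cv2.INTER_CUBIC))
b=cv2.imread("pics/scene0.png")[110:300,110:440]; cv2.imwrite("pics/scene0c.png",cv2.resize(b,None,fx=2.4,fy=2.4,interpolation=cv2.INTER_CUBIC))
E
```

```text
(no output)
```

View pics/top0c.png

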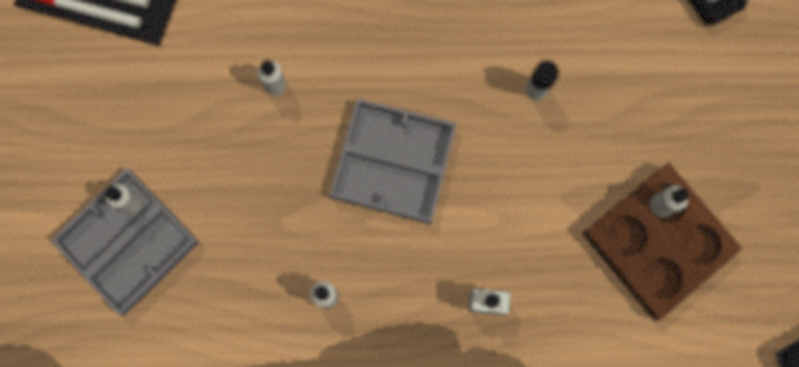

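View pics/scene0c.png

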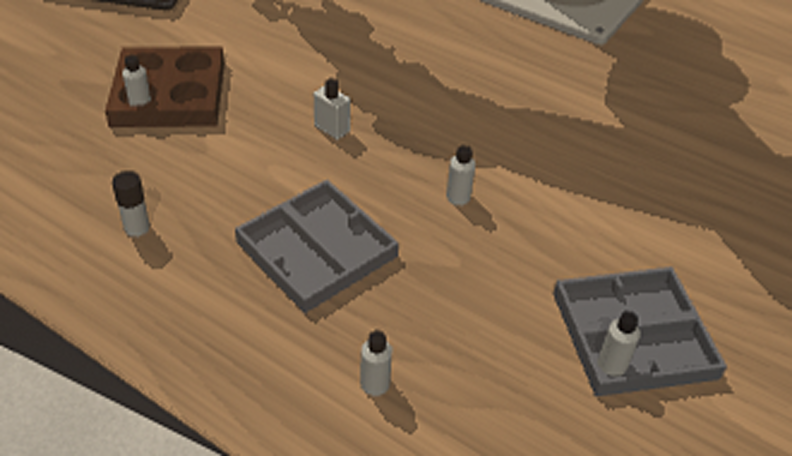

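```bash
cat >> h.py <<'E'
from scipy.optimize import minimize
def box(sx,sy,h,z0=0): return np.array([[a*sx/2,b*sy/2,z0+z] for a in(-1,1) for b in(-1,1) for z in(0,h)])
def cyl(prof): return np.array([[r*np.cos(t),r*np.sin(t),z] for r,z in prof for t in np.linspace(0,2*np.pi,24,endpoint=False)])
INK=cyl([(.013,0),(.013,.048),(.0075,.053),(.0075,.066)])
MOD=dict(tray=box(.114,.114,.02),spare=box(.114,.114,.02),caddy=box(.122,.122,.024),ink=INK,glue=cyl([(.0135,0),(.0135,.066)]),
 flat=np.vstack([box(.022,.038,.048),cyl([(.0075,.066)])]))
def place(P,x,y,a,z=0):
    c,s=np.cos(a),np.sin(a); Q=P.copy(); Q[:,0]=c*P[:,0]-s*P[:,1]+x; Q[:,1]=s*P[:,0]+c*P[:,1]+y; Q[:,2]+=z; return Q
def hullmask(uv):
    S=4; m=np.zeros((384*S,512*S),np.uint8)
    cv2.fillConvexPoly(m,cv2.convexHull(np.round(((uv+.5)*S-.5)*16).astype(np.int32)),255,shift=4)
    return cv2.resize(m,(512,384),interpolation=cv2.INTER_AREA)/255.
def fit(views,mod,x0,z=0,round_=False):
    """views: list of (cam, region). returns x,y,a,iou"""
    Ms=[]
    for c,r in views:
        ys,xs=np.nonzero(r); Ms.append(hullmask(np.c_[xs,ys].astype(float)) if 0 else r.astype(float))
        h=np.zeros(r.shape,np.uint8); cv2.fillConvexPoly(h,cv2.convexHull(np.c_[xs,ys].astype(np.int32)),1); Ms[-1]=h.astype(float)
    def cost(p):
        a=0 if round_ else p[2]/10; t=0
        for (c,_),M in zip(views,Ms):
            m=hullmask(project(c,place(mod,p[0],p[1],a,z))); t+=1-np.minimum(m,M).sum()/np.maximum(m,M).sum()
        return t/len(views)
    best=None
    for a in ([0] if round_ else [0,.4,.8,1.2]):
        p0=np.array([x0[0],x0[1],a*10])[:2 if round_ else 3]
        n=len(p0); sim=np.vstack([p0]+[p0+np.eye(n)[i]*([.008,.008,2][i]) for i in range(n)])
        o=minimize(cost,p0,method="Nelder-Mead",options=dict(initial_simplex=sim,xatol=1e-4,fatol=1e-4,maxiter=150))
        if best is None or o.fun<best.fun: best=o
    x=best.x; return x[0],x[1],(0 if round_ else x[2]/10),1-best.fun
E
python3 - <<'E'
from h import *
cs=[camera("top"),camera("scene")]
S={}
for q in ("caddy","tray","spare","ink_a","glue","flat"):
    for c,n in zip(cs,("top","scene")): S[q,n]=(c,silhouettes(q,c))
g=lambda uv,z:pix2plane(cs[0],[80+uv[0]/2.16,120+uv[1]/2.16],z)[0]
items=dict(caddy=("caddy",(662,241),.024,0),tray=("tray",(124,241),.02,0),spare=("spare",(391,161),.02,0),ink1=("ink",(267,67),.066,0),ink2=("ink",(322,290),.066,0),
 inktray=("ink",(115,193),.07,.004),inkhome=("ink",(680,195),.072,.006),glue=("glue",(545,72),.066,0),flat=("flat",(492,298),.066,0))
for k,(m,uv,zt,z) in items.items():
    x0=g(uv,zt); cands=[]
    for c,n in zip(cs,("top","scene")):
        ctr=project(c,[*x0,zt/2])[0]; b=None
        for q in S:
            if q[1]!=n: continue
            for d in S[q][1]:
                bb=np.array(d["bbox"]); cc=(bb[:2]+bb[2:])/2
                sz=project(c,place(MOD[m],*x0,0.4,z)); sz=np.ptp(sz,axis=0).prod()
                if np.hypot(*(cc-ctr))<12 and .5<(bb[2:]-bb[:2]).prod()/sz<1.9 and (b is None or d["conf"]>b["conf"]): b=d
        if b is not None: cands.append((c,b["region"]))
        else: print(k,n,"none")
    print(k,"init",x0.round(4))
    R=[fit([v],MOD[m],x0,z,m in("ink","glue")) for v in cands]+([fit(cands,MOD[m],x0,z,m in("ink","glue"))] if len(cands)>1 else [])
    for r in R: print("   ",np.round(r,4))
print(get_obs()["clock"])
E
```

```text
caddy init [ 0.4895 -0.2759]
    [ 0.4916 -0.2783  0.659   0.9584]
    [ 0.493  -0.2791  0.6319  0.9389]
    [ 0.4929 -0.2788  0.6384  0.9452]
tray init [0.498  0.3052]
    [0.4995 0.3086 0.7737 0.9473]
    [0.5004 0.3074 0.7703 0.9703]
    [0.5002 0.308  0.7759 0.9568]
spare init [0.5827 0.0146]
    [0.5864 0.0121 1.3118 0.9568]
    [0.5861 0.0119 1.3015 0.9726]
    [0.5864 0.012  1.296  0.964 ]
ink1 init [0.6772 0.1457]
    [0.6795 0.1471 0.     0.8911]
    [0.6814 0.1466 0.     0.9521]
    [0.6808 0.1466 0.     0.9087]
ink2 init [0.4408 0.0862]
    [0.4392 0.0869 0.     0.9113]
    [0.4417 0.0877 0.     0.8824]
    [0.4399 0.0871 0.     0.8893]
inktray top none
inktray init [0.5418 0.3011]
    [0.5444 0.3056 0.     0.9291]
inkhome top none
inkhome scene none
inkhome init [ 0.5311 -0.2824]
glue init [ 0.6673 -0.1507]
    [ 0.6676 -0.1516  0.      0.8135]
    [ 0.6706 -0.1517  0.      0.911 ]
    [ 0.6698 -0.1527  0.      0.8491]
flat init [ 0.4304 -0.0843]
    [ 0.4293 -0.0831 -0.1241  0.8606]
    [ 0.4307 -0.0855 -0.3891  0.8594]
    [ 0.4294 -0.0843 -0.1623  0.8324]
1.5
```

drive_tool(
  increments=[
    [[16.7,34.8,-7.5],[0,0,3.84],0.7],
    [[16.7,34.8,-7.5],[0,0,3.84],0.7],
    [[16.7,34.8,-7.5],[0,0,3.84],0.7],
    [[16.7,34.8,-7.5],[0,0,3.84],0.7],
    [[16.7,34.8,-7.5],[0,0,3.84],0.7],
    [[16.7,34.8,-7.5],[0,0,3.84],0.7],
    [[16.7,34.8,-7.5],[0,0,3.84],0.7],
    [[16.7,34.8,-7.5],[0,0,3.84],0.7],
  ],
)

```text
clock: 2.17
eef_pos: [0.3063, -0.1894, 0.1713]
tool_rot: [0.902, 0.431, 0.0, 0.0]
ft_force: [1.6, 0.4, 0.8]
grip_width: 0.0598
grasp_force: 0.0
```

drive_tool(
  increments=[
    [[16.7,34.6,-7.5],[0,0,3.84],0.7],
    [[16.7,34.6,-7.5],[0,0,3.84],0.7],
    [[16.7,34.6,-7.5],[0,0,3.84],0.7],
    [[16.7,34.6,-7.5],[0,0,3.84],0.7],
    [[16.7,34.6,-7.5],[0,0,3.84],0.7],
    [[16.7,34.6,-7.5],[0,0,3.84],0.7],
    [[16.7,34.6,-7.5],[0,0,3.84],0.7],
    [[16.7,34.6,-7.5],[0,0,3.84],0.7],
  ],
)

```text
clock: 2.83
eef_pos: [0.4401, 0.0879, 0.1111]
tool_rot: [0.756, 0.655, 0.0, 0.0]
ft_force: [1.0, -0.5, -0.0]
grip_width: 0.0597
grasp_force: 0.0
```

```bash
cat > w.py <<'E'
from h import *
import sys
x0=[float(sys.argv[1]),float(sys.argv[2])]; z=float(sys.argv[3]) if len(sys.argv)>3 else 0
c=camera("wrist"); save(c,"w_last")
for d in silhouettes("ink_a",c):
    r=d["region"]; ys,xs=np.nonzero(r)
    edge=xs.min()<2 or ys.min()<2 or xs.max()>509 or ys.max()>381
    p=pix2plane(c,[xs.mean(),ys.mean()],z+.05)[0]
    print(round(d["conf"],2),d["bbox"],"edge" if edge else "",p.round(3), np.round(fit([(c,r)],INK,p,z,True),4))
o=get_obs(); print(o["eef_pos"].round(4),o["joint_pos"].round(2),o["clock"])
E
python3 w.py .44 .087
```

```text
0.73 [238.0, 185.0, 266.8, 231.4]  [0.44  0.094] [0.4394 0.0878 0.     0.9686]
0.71 [494.9, 82.7, 512.0, 112.8] edge [0.631 0.15 ] [0.6797 0.1468 0.     0.9474]
[0.4415 0.0903 0.1105] [ 0.2   0.24 -0.33  1.    0.    1.91] 2.9333
```

drive_tool(
  increments=[
    [[-1.8,-2.8,-30],[0,0,0],0.7],
    [[0,0,-35],[0,0,0],0.7],
    [[0,0,-25],[0,0,0],0.7],
    [[0,0,0],[0,0,0],0.15],
    [[0,0,0],[0,0,0],0.15],
    [[0,0,0],[0,0,0],0.15],
    [[0,0,0],[0,0,0],0.15],
    [[0,0,0],[0,0,0],0.15],
  ],
)

```text
clock: 3.6
eef_pos: [0.4393, 0.0831, 0.0231]
tool_rot: [0.757, 0.653, 0.002, 0.001]
ft_force: [-0.6, 1.1, -0.1]
grip_width: 0.0239
grasp_force: 58.8
```

```bash
python3 - <<'E'
from h import *
for i in range(2):
    c=camera("wrist"); o=get_obs(); print(o["eef_pos"],o["grip_width"],o["grasp_force"],o["tool_rot"].round(3),o["ft_force"])
save(c,"g1")
E
```

```text
[0.43909447 0.08313743 0.02287225] 0.023911959445975416 58.78708889242262 [0.757 0.653 0.001 0.001] [-0.15567099  0.40436024 -0.2163172 ]
[0.43882295 0.08313255 0.02260794] 0.024157225538467875 58.86944019701332 [0.757 0.653 0.001 0.001] [0.43605599 0.87659451 0.6537768 ]
```

View pics/g1.png

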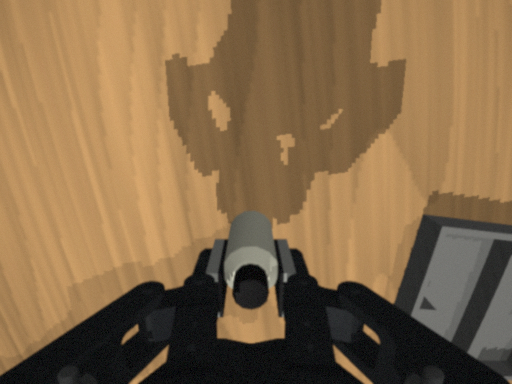

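drive_tool(
  increments=[
    [[0,0,20],[0,0,0],0.15],
    [[0,0,35],[0,0,0],0.15],
    [[0,0,35],[0,0,0],0.15],
    [[4,-20,0],[0,0,0],0.15],
    [[4,-37,0],[0,0,0],0.15],
    [[4,-37,0],[0,0,0],0.15],
    [[4,-37,0],[0,0,0],0.15],
    [[4,-37,0],[0,0,0],0.15],
  ],
)

```text
clock: 4.37
eef_pos: [0.458, -0.0865, 0.1123]
tool_rot: [0.757, 0.654, 0.001, 0.001]
ft_force: [0.5, -0.3, -0.8]
grip_width: 0.0238
grasp_force: 58.9
```

drive_tool(
  increments=[
    [[4,-37,0],[0,0,0],0.15],
    [[4,-37,0],[0,0,0],0.15],
    [[4,-37,0],[0,0,0],0.15],
    [[5,-37,0],[0,0,0],0.15],
    [[5,-37,0],[0,0,0],0.15],
    [[4,-35,0],[0,0,0],0.15],
    [[2.3,-19,0],[0,0,0],0.15],
    [[0,0,0],[0,0,0],0.15],
  ],
)

```text
clock: 5.03
eef_pos: [0.4864, -0.3287, 0.1118]
tool_rot: [0.759, 0.652, -0.0, 0.002]
ft_force: [0.9, 0.5, 0.1]
grip_width: 0.0243
grasp_force: 58.9
```

```bash
cat > v.py <<'E'
from h import *
import sys
c=camera("wrist"); save(c,sys.argv[1])
o=get_obs(); e=o["eef_pos"]; print(e.round(4),o["tool_rot"].round(3),o["grip_width"],o["grasp_force"],o["clock"])
zb=float(sys.argv[2]) # bottle base height
for d in silhouettes("ink_a",c):
    r=d["region"]; ys,xs=np.nonzero(r); p=pix2plane(c,[xs.mean(),ys.mean()],zb+.05)[0]
    print("held?",round(d["conf"],2),d["bbox"],np.round(fit([(c,r)],INK,p,zb,True),4))
for d in silhouettes("caddy",c): print("caddy",round(d["conf"],2),d["bbox"],np.round(fit([(c,d["region"])],MOD["caddy"],[.492,-.279]),4))
E
python3 v.py h1 .09
```

```text
[ 0.486  -0.3262  0.1115] [0.758 0.652 0.    0.001] 0.02421265220954909 58.917111991904676 5.0833
held? 0.64 [226.2, 210.6, 278.4, 312.6] [ 0.4871 -0.3223  0.      0.9591]
caddy 0.98 [140.3, 22.2, 359.6, 228.6] [ 0.4925 -0.2784  0.6505  0.9653]
```

View pics/h1.png

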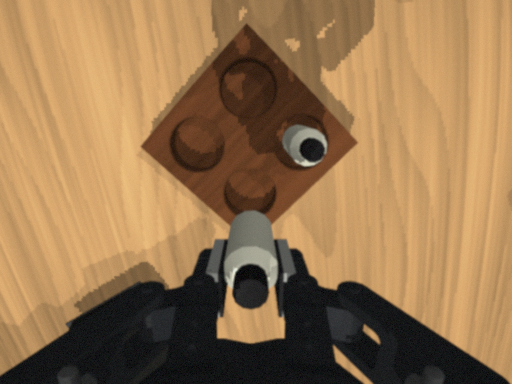

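drive_tool(
  increments=[
    [[0,3,-25],[0,0,0],0.15],
    [[0,0,-30],[0,0,0],0.15],
    [[0,0,-20],[0,0,0],0.15],
    [[0,0,-8],[0,0,0],0.15],
    [[0,0,0],[0,0,0],0.15],
    [[0,0,0],[0,0,0],0.15],
    [[0,0,0],[0,0,0],0.5],
    [[0,0,0],[0,0,0],0.5],
  ],
)

```text
clock: 5.85
eef_pos: [0.4864, -0.3204, 0.0289]
tool_rot: [0.757, 0.654, 0.0, 0.0]
ft_force: [0.2, -0.6, 0.2]
grip_width: 0.0427
grasp_force: 0.0
```

drive_tool(
  increments=[
    [[0,0,0],[0,0,0],0.5],
    [[0,0,20],[0,0,0],0.5],
    [[0,0,35],[0,0,0],0.5],
    [[0,0,35],[0,0,0],0.5],
    [[10,30,0],[0,0,0],0.7],
    [[15,37,0],[0,0,0],0.7],
    [[15,37,0],[0,0,0],0.7],
    [[15,37,0],[0,0,0],0.7],
  ],
)

```text
clock: 6.52
eef_pos: [0.5415, -0.1789, 0.119]
tool_rot: [0.758, 0.653, 0.0, 0.0]
ft_force: [0.8, -0.5, -0.7]
grip_width: 0.0597
grasp_force: 0.0
```

drive_tool(
  increments=[
    [[15,36,-2],[0,0,0],0.7],
    [[15,36,-2],[0,0,0],0.7],
    [[15,36,-2],[0,0,0],0.7],
    [[15,36,-2],[0,0,0],0.7],
    [[15,36,0],[0,0,0],0.7],
    [[15,36,0],[0,0,0],0.7],
    [[15,36,0],[0,0,0],0.7],
    [[15,36,0],[0,0,0],0.7],
  ],
)

```text
clock: 7.18
eef_pos: [0.6614, 0.11, 0.1104]
tool_rot: [0.757, 0.653, 0.0, 0.0]
ft_force: [0.4, -0.8, -0.1]
grip_width: 0.0601
grasp_force: 0.0
```

drive_tool(
  increments=[
    [[12,25,0],[0,0,0],0.7],
    [[7,14,0],[0,0,0],0.7],
    [[0,0,0],[0,0,0],0.7],
    [[0,0,0],[0,0,0],0.7],
  ],
)

```text
clock: 7.52
eef_pos: [0.6797, 0.1479, 0.1097]
tool_rot: [0.756, 0.654, -0.001, -0.0]
ft_force: [-0.5, 0.1, -0.6]
grip_width: 0.0596
grasp_force: 0.0
```

```bash
python3 w.py .68 .147; python3 - <<'E'
from h import *
c=camera("scene")
for d in silhouettes("ink_a",c): print(d["conf"],d["bbox"])
E
```

```text
0.63 [231.8, 185.3, 270.7, 232.7]  [0.681 0.153] [0.6803 0.1476 0.     0.9507]
[0.6795 0.1459 0.1101] [ 0.21  0.7   0.41  1.29 -0.    1.93] 7.6167
0.88 [259.2, 251.3, 271.7, 275.2]
0.61 [166.8, 122.2, 176.0, 138.4]
```

drive_tool(
  increments=[
    [[0,0,-30],[0,0,0],0.7],
    [[0,0,-35],[0,0,0],0.7],
    [[0,0,-24],[0,0,0],0.7],
    [[0,0,0],[0,0,0],0.15],
    [[0,0,0],[0,0,0],0.15],
    [[0,0,0],[0,0,0],0.15],
    [[0,0,0],[0,0,0],0.15],
    [[0,0,0],[0,0,0],0.15],
  ],
)

```text
clock: 8.38
eef_pos: [0.6818, 0.1472, 0.0241]
tool_rot: [0.757, 0.653, 0.002, 0.001]
ft_force: [0.6, 0.2, -0.4]
grip_width: 0.0241
grasp_force: 58.8
```

drive_tool(
  increments=[
    [[0,0,20],[0,0,0],0.15],
    [[0,0,35],[0,0,0],0.15],
    [[0,0,35],[0,0,0],0.15],
    [[-10,-20,0],[0,0,0],0.15],
    [[-18,-32,0],[0,0,0],0.15],
    [[-18,-32,0],[0,0,0],0.15],
    [[-18,-32,0],[0,0,0],0.15],
    [[-18,-32,0],[0,0,0],0.15],
  ],
)

```text
clock: 9.05
eef_pos: [0.5979, -0.002, 0.1132]
tool_rot: [0.757, 0.654, 0.001, 0.001]
ft_force: [0.6, -0.5, 0.0]
grip_width: 0.0242
grasp_force: 59.0
```

drive_tool(
  increments=[
    [[-18,-33,0],[0,0,0],0.15],
    [[-18,-33,0],[0,0,0],0.15],
    [[-18,-33,0],[0,0,0],0.15],
    [[-18,-33,0],[0,0,0],0.15],
    [[-18,-33,0],[0,0,0],0.15],
    [[-18,-33,0],[0,0,0],0.15],
    [[-18,-33,0],[0,0,0],0.15],
    [[-12,-25,0],[0,0,0],0.15],
  ],
)

```text
clock: 9.72
eef_pos: [0.459, -0.2596, 0.1131]
tool_rot: [0.758, 0.653, 0.0, 0.002]
ft_force: [-0.6, 0.5, 0.1]
grip_width: 0.024
grasp_force: 59.0
```

drive_tool(
  increments=[
    [[-8,-16,0],[0,0,0],0.15],
    [[0,0,0],[0,0,0],0.15],
    [[0,0,0],[0,0,0],0.15],
  ],
)

```text
clock: 9.97
eef_pos: [0.4523, -0.2741, 0.1127]
tool_rot: [0.758, 0.653, 0.001, 0.001]
ft_force: [-1.2, 0.8, -0.8]
grip_width: 0.0242
grasp_force: 59.0
```

```bash
python3 v.py h2 .09
```

```text
[ 0.4526 -0.2732  0.1124] [0.757 0.653 0.001 0.001] 0.024306738242823325 58.96903214044869 10.0167
held? 0.93 [221.0, 215.2, 276.6, 316.8] [ 0.4519 -0.2724  0.      0.9609]
held? 0.68 [281.3, 222.7, 318.2, 277.3] [ 0.4732 -0.2581  0.      0.2582]
held? 0.19 [327.8, 181.9, 379.6, 229.0] [ 0.4976 -0.2426  0.      0.3709]
caddy 0.88 [198.9, 95.9, 399.8, 273.9] [ 0.4927 -0.2781  0.6605  0.9302]
```

drive_tool(
  increments=[
    [[0,0,-25],[0,0,0],0.15],
    [[0,0,-30],[0,0,0],0.15],
    [[0,0,-20],[0,0,0],0.15],
    [[0,0,-9],[0,0,0],0.15],
    [[0,0,0],[0,0,0],0.15],
    [[0,0,0],[0,0,0],0.15],
    [[0,0,0],[0,0,0],0.5],
    [[0,0,0],[0,0,0],0.5],
  ],
)

```text
clock: 10.78
eef_pos: [0.453, -0.2724, 0.0278]
tool_rot: [0.756, 0.654, 0.0, 0.001]
ft_force: [-0.1, 0.1, 1.3]
grip_width: 0.0424
grasp_force: 0.0
```

drive_tool(
  increments=[
    [[0,0,0],[0,0,0],0.5],
    [[0,0,20],[0,0,0],0.5],
    [[0,0,35],[0,0,0],0.5],
    [[0,0,40],[0,0,0],0.5],
    [[4,25,0],[0,0,0],0.7],
    [[6,40,0],[0,0,0],0.7],
    [[6,40,0],[0,0,0],0.7],
    [[6,40,0],[0,0,0],0.7],
  ],
)

```text
clock: 11.45
eef_pos: [0.4743, -0.1267, 0.1227]
tool_rot: [0.757, 0.653, 0.0, 0.0]
ft_force: [0.8, 0.4, -0.2]
grip_width: 0.0597
grasp_force: 0.0
```

drive_tool(
  increments=[
    [[6,40,0],[0,0,0],0.7],
    [[6,40,0],[0,0,0],0.7],
    [[6,40,0],[0,0,0],0.7],
    [[6,40,0],[0,0,0],0.7],
    [[6,40,0],[0,0,0],0.7],
    [[6,40,0],[0,0,0],0.7],
    [[6,40,0],[0,0,0],0.7],
    [[6,40,0],[0,0,0],0.7],
  ],
)

```text
clock: 12.12
eef_pos: [0.5219, 0.1944, 0.1224]
tool_rot: [0.757, 0.654, 0.0, 0.0]
ft_force: [1.2, -0.3, -0.1]
grip_width: 0.0599
grasp_force: 0.0
```

drive_tool(
  increments=[
    [[6,40,0],[0,0,0],0.7],
    [[6,40,0],[0,0,0],0.7],
    [[5,22,0],[0,0,0],0.7],
    [[3,12,0],[0,0,0],0.7],
    [[0,0,0],[0,0,0],0.7],
    [[0,0,0],[0,0,0],0.7],
  ],
)

```text
clock: 12.62
eef_pos: [0.5415, 0.3065, 0.1217]
tool_rot: [0.756, 0.654, -0.001, 0.0]
ft_force: [-1.1, 0.3, 0.3]
grip_width: 0.0597
grasp_force: 0.0
```

```bash
python3 w.py .542 .306 .004; python3 - <<'E'
from h import *
c=camera("wrist")
for d in silhouettes("tray",c): print("tray",d["conf"],d["bbox"],np.round(fit([(c,d["region"])],MOD["tray"],[.5,.308]),4))
E
```

```text
[0.5416 0.3049 0.122 ] [ 0.51  0.54  0.17  1.2  -0.    2.23] 12.7167
tray 0.86 [118.9, 112.5, 294.2, 281.8] [0.5002 0.3081 0.7777 0.9853]
```

View pics/w_last.png

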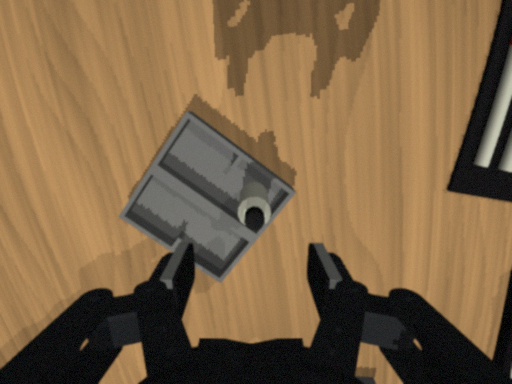

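```bash
python3 - <<'E'
from h import *
c=camera("wrist")
for x,y in ((.542,.306),(.5444,.3056),(.541,.3075)): print(project(c,[[x,y,.07],[x,y,.004]]).round(1).tolist())
for q in("ink_tray","ink_home"):
  for d in silhouettes(q,c): print(d["conf"],d["bbox"],np.round(fit([(c,d["region"])],INK,[.542,.306],.004,True),4))
E
```

```text
[[250.9, 218.3], [250.9, 193.0]]
[[254.3, 218.4], [253.5, 193.0]]
[[249.2, 216.6], [249.6, 191.6]]
0.9 [238.6, 178.9, 269.0, 230.4] [0.5435 0.3062 0.     0.9452]
0.62 [119.2, 110.6, 294.1, 279.6] [0.5099 0.2703 0.     0.0895]
```

drive_tool(
  increments=[
    [[1.5,0,-32],[0,0,0],0.7],
    [[0,0,-38],[0,0,0],0.7],
    [[0,0,-26],[0,0,0],0.7],
    [[0,0,0],[0,0,0],0.15],
    [[0,0,0],[0,0,0],0.15],
    [[0,0,0],[0,0,0],0.15],
    [[0,0,0],[0,0,0],0.15],
    [[0,0,0],[0,0,0],0.15],
  ],
)

```text
clock: 13.63
eef_pos: [0.5452, 0.3069, 0.0289]
tool_rot: [0.757, 0.653, 0.002, 0.0]
ft_force: [0.4, -0.3, -1.9]
grip_width: 0.024
grasp_force: 58.8
```

drive_tool(
  increments=[
    [[0,0,20],[0,0,0],0.15],
    [[0,0,35],[0,0,0],0.15],
    [[0,0,35],[0,0,0],0.15],
    [[-1,-20,0],[0,0,0],0.15],
    [[-3,-40,0],[0,0,0],0.15],
    [[-3,-40,0],[0,0,0],0.15],
    [[-3,-40,0],[0,0,0],0.15],
    [[-3,-40,0],[0,0,0],0.15],
  ],
)

```text
clock: 14.3
eef_pos: [0.5309, 0.1248, 0.1181]
tool_rot: [0.757, 0.654, 0.001, 0.001]
ft_force: [0.3, -1.0, -0.9]
grip_width: 0.0241
grasp_force: 58.9
```

drive_tool(
  increments=[
    [[-3,-40,0],[0,0,0],0.15],
    [[-3,-40,0],[0,0,0],0.15],
    [[-3,-40,0],[0,0,0],0.15],
    [[-4,-40,0],[0,0,0],0.15],
    [[-4,-40,0],[0,0,0],0.15],
    [[-4,-40,0],[0,0,0],0.15],
    [[-4,-40,0],[0,0,0],0.15],
    [[-4,-40,0],[0,0,0],0.15],
  ],
)

```text
clock: 14.97
eef_pos: [0.5018, -0.1962, 0.1182]
tool_rot: [0.757, 0.653, 0.001, 0.002]
ft_force: [0.8, -0.1, -0.2]
grip_width: 0.0241
grasp_force: 58.9
```

drive_tool(
  increments=[
    [[-3.5,-28,0],[0,0,0],0.15],
    [[0,-16,0],[0,0,0],0.15],
    [[0,0,0],[0,0,0],0.15],
    [[0,0,0],[0,0,0],0.15],
    [[0,0,0],[0,0,0],0.15],
  ],
)

```text
clock: 15.38
eef_pos: [0.4983, -0.2375, 0.1171]
tool_rot: [0.757, 0.654, 0.0, 0.0]
ft_force: [-0.6, 1.1, -0.6]
grip_width: 0.024
grasp_force: 58.9
```

```bash
python3 v.py h3 .09
```

```text
[ 0.4983 -0.237   0.117 ] [0.757 0.654 0.    0.   ] 0.024243885161030872 58.93256098497659 15.4333
held? 0.64 [184.9, 226.0, 222.4, 277.4] [ 0.4803 -0.2177  0.      0.2537]
held? 0.45 [244.3, 316.0, 259.5, 323.7] [ 0.4975 -0.2432  0.      0.0295]
caddy 0.78 [158.2, 146.9, 348.8, 317.8] [ 0.4925 -0.2788  0.6511  0.9781]
```

drive_tool(
  increments=[
    [[0,0,-28],[0,0,0],0.15],
    [[0,0,-32],[0,0,0],0.15],
    [[0,0,-20],[0,0,0],0.15],
    [[0,0,-8],[0,0,0],0.15],
    [[0,0,0],[0,0,0],0.15],
    [[0,0,0],[0,0,0],0.15],
    [[0,0,0],[0,0,0],0.5],
    [[0,0,0],[0,0,0],0.5],
  ],
)

```text
clock: 16.2
eef_pos: [0.4986, -0.2375, 0.0287]
tool_rot: [0.757, 0.654, 0.0, 0.0]
ft_force: [0.2, -0.0, -0.5]
grip_width: 0.0427
grasp_force: 0.0
```

drive_tool(
  increments=[
    [[0,0,0],[0,0,0],0.5],
    [[0,0,20],[0,0,0],0.5],
    [[0,0,35],[0,0,0],0.5],
    [[0,0,37],[0,0,0],0.5],
    [[0,25,0],[0,0,3],0.5],
    [[0,40,0],[0,0,5],0.4],
    [[0,40,0],[0,0,5],0.4],
    [[0,0,0],[0,0,0],0.4],
  ],
)

```text
clock: 16.87
eef_pos: [0.4974, -0.1271, 0.1204]
tool_rot: [0.675, 0.738, 0.001, -0.001]
ft_force: [-1.8, -0.5, -0.7]
grip_width: 0.0338
grasp_force: 0.0
```

```bash
python3 - <<'E'
from h import *
c=camera("top"); V=camera("scene")
for cc in (c,V):
  for d in silhouettes("ink_a",cc):
    r=d["region"]; ys,xs=np.nonzero(r); p=pix2plane(cc,[xs.mean(),ys.mean()],.05)[0]
    print("ink",round(d["conf"],2),np.round(fit([(cc,r)],INK,p,.006,True),4))
a=c["image"][170:290,330:450]; b=V["image"][110:200,130:220]
f=lambda i:cv2.resize(i,(400,400),interpolation=cv2.INTER_CUBIC)
cv2.imwrite("pics/cad.png",cv2.cvtColor(np.hstack([f(a),f(b)]),cv2.COLOR_RGB2BGR)); print(get_obs()["clock"])
E
```

```text
ink 0.65 [ 0.477  -0.3272  0.      0.6971]
ink 0.52 [ 0.4382 -0.2858  0.      0.674 ]
17.0667
```

View pics/cad.png

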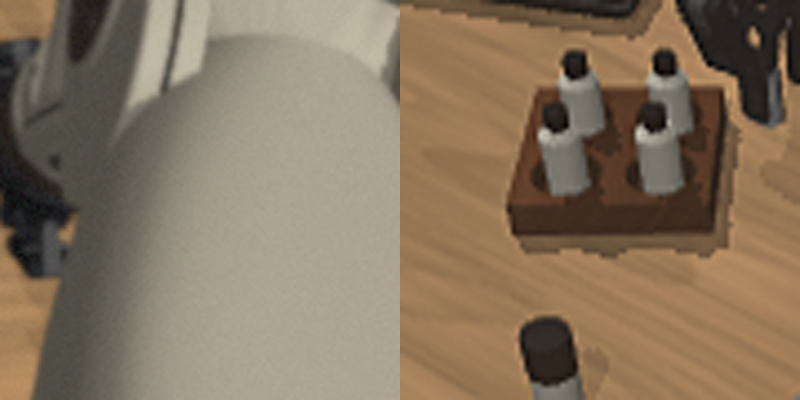

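drive_tool(
  increments=[
    [[0.2,40,0],[0,0,4],0.4],
    [[0.2,40,0],[0,0,4],0.4],
    [[0.2,40,0],[0,0,4],0.4],
    [[0.2,40,0],[0,0,4],0.4],
    [[0.2,40,0],[0,0,4],0.4],
    [[0.2,40,0],[0,0,4],0.4],
    [[0.2,40,0],[0,0,4],0.4],
    [[0.2,40,0],[0,0,4],0.4],
  ],
)

```text
clock: 17.73
eef_pos: [0.5003, 0.1876, 0.1202]
tool_rot: [0.449, 0.893, 0.0, 0.0]
ft_force: [0.4, -0.9, 0.7]
grip_width: 0.0339
grasp_force: 0.0
```

drive_tool(
  increments=[
    [[0.2,40,0],[0,0,4],0.4],
    [[0.2,40,0],[0,0,3.4],0.4],
    [[0.2,25,0],[0,0,0],0.4],
    [[0,16,0],[0,0,0],0.4],
    [[0,0,0],[0,0,0],0.4],
    [[0,0,0],[0,0,0],0.4],
    [[0,0,0],[0,0,0],0.4],
  ],
)

```text
clock: 18.32
eef_pos: [0.5005, 0.3062, 0.1199]
tool_rot: [0.392, 0.92, -0.001, -0.0]
ft_force: [0.6, -0.4, 0.5]
grip_width: 0.034
grasp_force: 0.0
```

```bash
python3 - <<'E'
from h import *
c=camera("wrist"); save(c,"t1"); o=get_obs(); q=o["tool_rot"]
print(o["eef_pos"].round(4),2*np.arctan2(q[1],q[0])-np.pi/2,o["clock"],o["joint_pos"].round(2))
for d in silhouettes("tray",c): print("tray",d["conf"],d["bbox"],np.round(fit([(c,d["region"])],MOD["tray"],[.5,.308]),4))
E
```

```text
[0.5005 0.306  0.1201] 0.7651238880315532 18.3667 [ 0.55  0.48  0.05  1.15 -0.    1.35]
tray 0.61 [181.8, 131.1, 319.2, 261.9] [0.4999 0.3081 0.7851 0.9745]
tray 0.22 [0.0, 357.5, 11.8, 373.3] [0.5   0.308 0.    0.   ]
```

View pics/t1.png

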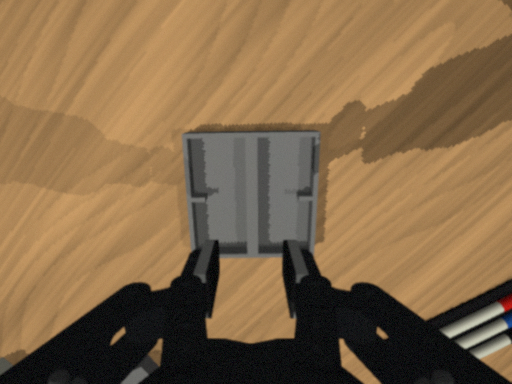

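drive_tool(
  increments=[
    [[-0.5,2,-35],[0,0,0.8],0.4],
    [[0,0,-38],[0,0,0],0.4],
    [[0,0,-30],[0,0,0],0.4],
    [[0,0,-10],[0,0,0],0.4],
    [[0,0,0],[0,0,0],0.4],
    [[0,0,0],[0,0,0],0.05],
    [[0,0,0],[0,0,0],0.05],
    [[0,0,0],[0,0,0],0.05],
  ],
)

```text
clock: 19.08
eef_pos: [0.5007, 0.31, 0.0087]
tool_rot: [0.385, 0.923, 0.001, 0.001]
ft_force: [0.2, -0.2, -0.7]
grip_width: 0.008
grasp_force: 61.4
```

drive_tool(
  increments=[
    [[0,0,0],[0,0,0],0.05],
    [[0,0,0],[0,0,0],0.05],
    [[0,0,10],[0,0,0],0.05],
    [[0,0,25],[0,0,0],0.05],
    [[0,0,30],[0,0,0],0.05],
    [[0,0,30],[0,0,0],0.05],
    [[0,0,0],[0,0,0],0.05],
  ],
)

```text
clock: 19.67
eef_pos: [0.5031, 0.3125, 0.1094]
tool_rot: [0.384, 0.923, 0.005, 0.003]
ft_force: [1.2, 1.8, -0.5]
grip_width: 0.008
grasp_force: 61.4
```

```bash
python3 - <<'E'
from h import *
c=camera("wrist"); s=camera("scene"); save(s,"t2s"); o=get_obs(); q=o["tool_rot"]
print(o["eef_pos"].round(4),2*np.arctan2(q[1],q[0])-np.pi/2,o["grip_width"],o["grasp_force"])
for d in silhouettes("tray",c): print("tray",d["conf"],d["bbox"],[np.round(fit([(c,d["region"])],MOD["tray"],[.5,.308],z),4) for z in (0,.09)])
i=s["image"][130:300,300:450]; cv2.imwrite("pics/t2.png",cv2.cvtColor(np.hstack([cv2.resize(i,(450,510)),cv2.resize(c["image"],(340,255)).repeat(2,0)]),cv2.COLOR_RGB2BGR))
E
```

```text
[0.5006 0.3109 0.1044] 0.7821839076807549 0.007820913184421355 61.3751757144928
tray 0.84 [128.1, 149.1, 373.4, 342.7] [array([0.5037, 0.2926, 0.7888, 0.4034]), array([0.5041, 0.3106, 0.7802, 0.9125])]
```

View pics/t2.png

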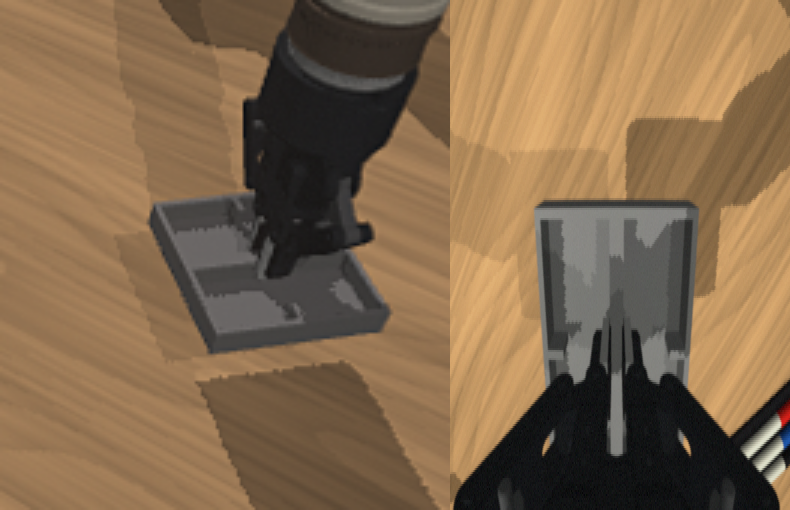

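drive_tool(
  increments=[
    [[4,-14,0],[0,0,1.7],0.05],
    [[8,-28,0],[0,0,3],0.05],
    [[10,-34,0],[0,0,3.5],0.05],
    [[10,-34,0],[0,0,3.5],0.05],
    [[10,-34,0],[0,0,3.5],0.05],
    [[10,-34,0],[0,0,3.5],0.05],
    [[10,-34,0],[0,0,3.5],0.05],
    [[10,-34,0],[0,0,3.5],0.05],
  ],
)

```text
clock: 20.48
eef_pos: [0.5702, 0.0623, 0.1002]
tool_rot: [0.168, 0.986, -0.0, -0.002]
ft_force: [1.2, 0.0, -1.9]
grip_width: 0.0083
grasp_force: 61.3
```

drive_tool(
  increments=[
    [[8.8,-28.5,0],[0,0,2.5],0.05],
    [[6,-22,0],[0,0,1.5],0.05],
    [[0,0,0],[0,0,0],0.05],
    [[0,0,0],[0,0,0],0.05],
    [[0,0,0],[0,0,0],0.05],
    [[0,0,0],[0,0,0],0.05],
    [[0,0,0],[0,0,0],0.05],
  ],
)

```text
clock: 21.07
eef_pos: [0.5859, 0.0148, 0.1018]
tool_rot: [0.134, 0.991, 0.0, -0.001]
ft_force: [-0.1, -0.4, -0.5]
grip_width: 0.0082
grasp_force: 61.3
```

```bash
python3 - <<'E'
from h import *
o=get_obs(); q=o["tool_rot"]
print(o["eef_pos"].round(4),2*np.arctan2(q[1],q[0])-np.pi/2,o["clock"],o["joint_pos"].round(2))
for n in("wrist","scene","top"):
  c=camera(n); save(c,"p_"+n)
  for d in silhouettes("tray",c): print(n,d["conf"],d["bbox"],[np.round(fit([(c,d["region"])],MOD["tray"],[.586,.012],z),4) for z in (0,.097)])
E
```

```text
[0.5859 0.0148 0.1018] 1.3020262920266772 21.0667 [0.03 0.49 0.03 1.11 0.   0.29]
wrist 0.7 [128.9, 150.6, 373.1, 343.8] [array([0.5977, 0.0104, 1.3118, 0.4282]), array([ 0.5856,  0.0144, -0.2596,  0.8952])]
scene 0.56 [204.7, 165.3, 278.3, 210.7] [array([ 0.5238, -0.0394,  1.3264,  0.7713]), array([0.592 , 0.0175, 1.3045, 0.9032])]
```

drive_tool(
  increments=[
    [[0.5,-1.5,-25],[0,0,0],0.05],
    [[0,0,-25],[0,0,0],0.05],
    [[0,0,-14],[0,0,0],0.05],
    [[0,0,-6],[0,0,0],0.05],
    [[0,0,-4],[0,0,0],0.05],
    [[0,0,0],[0,0,0],0.05],
    [[0,0,0],[0,0,0],0.05],
    [[0,0,0],[0,0,0],0.05],
  ],
)

```text
clock: 22.03
eef_pos: [0.588, 0.0121, 0.0292]
tool_rot: [0.135, 0.991, 0.0, 0.001]
ft_force: [0.3, -0.6, -1.4]
grip_width: 0.0084
grasp_force: 61.3
```

```bash
python3 - <<'E'
from h import *
o=get_obs(); q=o["tool_rot"]
print(o["eef_pos"].round(4),2*np.arctan2(q[1],q[0])-np.pi/2,o["clock"],o["ft_force"])
c=camera("scene")
i=c["image"][140:260,180:300]; w=camera("wrist")["image"]; cv2.imwrite("pics/pl.png",cv2.cvtColor(np.hstack([cv2.resize(i,(400,400),interpolation=cv2.INTER_CUBIC),cv2.resize(w,(400,400))]),cv2.COLOR_RGB2BGR))
E
```

```text
[0.588  0.0121 0.0292] 1.300237120959725 22.0333 [ 0.30811323 -0.61379331 -1.41354744]
```

View pics/pl.png

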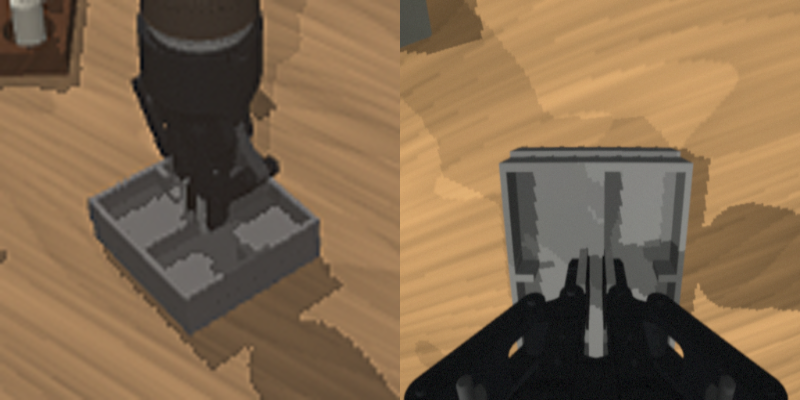

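drive_tool(
  increments=[
    [[0,0,-1],[0,0,0],0.05],
    [[0,0,-0.5],[0,0,0],0.05],
    [[0,0,0],[0,0,0],0.05],
    [[0,0,0],[0,0,0],0.15],
    [[0,0,0],[0,0,0],0.35],
    [[0,0,0],[0,0,0],0.35],
    [[0,0,0],[0,0,0],0.35],
    [[0,0,0],[0,0,0],0.35],
  ],
)

```text
clock: 22.8
eef_pos: [0.5869, 0.012, 0.0266]
tool_rot: [0.135, 0.991, -0.0, -0.0]
ft_force: [0.5, -0.1, -0.2]
grip_width: 0.0299
grasp_force: 0.0
```

drive_tool(
  increments=[
    [[0,0,15],[0,0,0],0.35],
    [[0,0,35],[0,0,0],0.35],
    [[0,0,40],[0,0,0],0.35],
    [[0,0,40],[0,0,0],0.35],
    [[-36,0,15],[0,0,0],0.35],
    [[-36,0,15],[0,0,0],0.35],
    [[-36,0,15],[0,0,0],0.35],
    [[-36,0,15],[0,0,0],0.35],
  ],
)

```text
clock: 23.47
eef_pos: [0.4414, 0.012, 0.2173]
tool_rot: [0.135, 0.991, 0.0, 0.0]
ft_force: [-0.5, -0.7, 1.0]
grip_width: 0.0297
grasp_force: 0.0
```

drive_tool(
  increments=[
    [[-36,0,0],[0,0,0],0.35],
    [[-36,0,0],[0,0,0],0.35],
    [[0,0,0],[0,0,0],0.35],
    [[0,0,0],[0,0,0],0.35],
  ],
)

```text
clock: 23.8
eef_pos: [0.3693, 0.012, 0.217]
tool_rot: [0.135, 0.991, 0.0, 0.0]
ft_force: [0.6, 0.3, -0.4]
grip_width: 0.0298
grasp_force: 0.0
```

```bash
python3 - <<'E'
from h import *
c=camera("scene")
i=c["image"][110:300,110:440]; cv2.imwrite("pics/fin.png",cv2.cvtColor(cv2.resize(i,None,fx=2.4,fy=2.4,interpolation=cv2.INTER_CUBIC),cv2.COLOR_RGB2BGR))
for n,cc in(("scene",c),("wrist",camera("wrist"))):
  for d in silhouettes("tray",cc): print(n,d["conf"],d["bbox"],np.round(fit([(cc,d["region"])],box(.114,.114,.02),[.586,.012],.02),4),np.round(fit([(cc,d["region"])],box(.114,.114,.04),[.586,.012],0),4))
E
```

```text
scene 0.66 [202.2, 178.9, 273.7, 232.7] [ 0.59    0.0119 -0.2769  0.958 ] [ 0.5802  0.0021 -0.2791  0.8523]
wrist 0.75 [253.4, 290.5, 292.9, 343.4] [ 0.5772 -0.0411  1.5117  0.3082] [ 0.601   0.0014 -0.2895  0.2863]
```

View pics/fin.png

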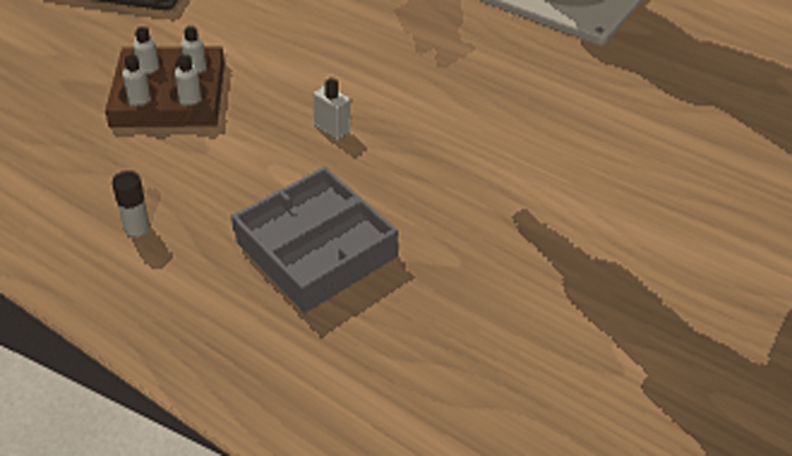

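The picture shows the caddy full at (165,85), the trays stacked squarely at (315,240), and the glue stick at (130,200) and rectangular bottle at (332,110) untouched.

```bash
python3 -c "
from workcell import job_done; print(job_done())"
```

```text
the job is handed in; nothing more can be done
None
```

The job is handed in at about 24 s on the robot clock: the final picture shows all four ink bottles upright in the caddy, the emptied tray squarely on the spare, and the glue stick and rectangular bottle where they were; the hand-in call returned no verdict.

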